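# Open the ratchet book holder

### The arm

A 6-joint arm with a two-finger parallel gripper is mounted at the origin on the work surface. World frame = base frame: x ahead of the robot, y to its left, z up, the work surface at z = 0. Lengths are in m, angles in degrees, forces in N, time in s.
With the tool pointing down it reaches from about 0.275 to 0.975 m from the base axis. Payload 8.4 kg.
Tool frame: the origin (TCP) lies at the very end of the fingers, on their centre line; the grasp point (between the pads) lies 19 mm behind it; x points along the fingers, y is the direction in which the jaws open and shut, and the axes are right-handed (so a half turn about x gives the same grasp; the last joint's range is limited). The gripper opens to 92 mm and grips with 3 to 60 N. Pads are 20 mm wide; open, the fingers measure 128 mm over their backs; the gripper's body (75 mm by 189 mm) begins 69 mm behind the grasp point.
Start: joints at [-72.846, 20.225, 93.587, -0, 66.188, -0.138], TCP at [0.186, -0.597, 0.215] pointing down, gripper open.
Joint ranges: [-150.9, 150.9], [-52.94, 120.26], [3.33, 152.33], [-74.26, 254.26], [0, 154.13], [-172.89, 172.89]. Speed limits (degrees/s): [127.2, 127.2, 159.86, 180, 180, 180].

### API

Orientations are given as [roll, pitch, yaw] about the fixed x, y, z axes, in that order (R = Rz(yaw) Ry(pitch) Rx(roll)).
In Python, from rig import arm, grab_frame, ticket gives the robot as it stands. The module is installed in compiled form; this text tells all that it offers.
- The arm moves only by the tool jog_arm, never from a script. Its argument "commands" is a list of rows, each an object with "fingers": the opening, from -1 (shut) to 1 (fully open); "translation": the shift along the world's x, y, z in cm, a list of three; "rotation": the turn, a rotation vector about the world's x, y, z in degrees, a list of three. A call has 1 to 8 rows; each row shifts and turns the pose as measured when the row begins; what a row does not reach is not made up. A row lasts 1/12 s, in which the tool goes at most 41.7 mm and 7.16 degrees, less where a joint would pass 70% of its speed; a pose out of reach is approached as far as the arm can. A call is refused whole if a number of a shift passes 4.17 or a number of a turn 7.16, either way. A call with a gripper value outside its range is refused whole. The fingers move at their own pace and stop on an object; "newtons" is the grip in N (left out, the last holds). Time passes only in rows, so rows that do not move let the fingers close. It gives the time, the measured TCP pose, the force and the opening at its end, in the units of the state.
- arm.observe(): the state, without advancing time (a new reading comes with each control period).
- grab_frame(name): name is "scene" or "top" or "wrist"; returns a dict with "image" (480x640x3 uint8, red, green, blue), "K" (3x3 intrinsics, pixels), "world_to_cam" (4x4, takes a point from world to camera coordinates). Camera axes: x right, y down, z forward; pixel columns grow to the right and rows downward; lengths in m; the calibration is good to about 2 mm. A picture is of the moment at which its call begins. There is no depth.
- ticket.hand_in(): hands the job in, once; it reports no verdict.
The state is a dict: "clock": time; "joint_pos": joint angles; "qd": joint speeds; "tau": joint torques, N m; "position": TCP position; "ee_rot": TCP orientation; "ft_force": force on the tool from outside, world axes, zero at the start; "wrist_torque": the same for the moment, N m; "width": finger opening in m.
Only numpy, scipy, OpenCV 4.12 (cv2) and the standard library are available. Lean on these libraries where they do the work, as an engineer would, in place of code of your own. Each camera call takes 0.05 s, during which the arm holds its last target. There are 200 camera calls.

### The job

Make room in the book holder for another thick book: with the fingertips press the release paddle of the sliding jaw down and, keeping it down, push the jaw all the way back to the end cap of its rail, then let the release spring up again. Nothing is to be picked up: leave the books standing, and the bell, the ashtray and the stapler where they are.

Things in the scene. Friction and masses are not known exactly. Their poses are not given: they have to be found in the camera images.
- holder: Steel book holder, 421 mm long, held fast by magnets. Origin: on the metal top (z 0), on the rail's centre line. y runs along the rail: fixed end plate (125 mm high) at y +172 mm, end cap (30 mm high) at y -236 mm. x points from the rail across the flat tray (x 12 to 142 mm, 3 mm thick) where the books stand. Rail: bar 12 mm wide on x = 0, ratchet teeth on top at height 16 to 19.5 mm.
- jaw (a joint): Sliding jaw along the rail, m: 0 nearest the fixed plate, 0.150 fully back at the end cap; grows along holder -y. A plate 106 mm high crosses the tray (its book side at holder y = 45 mm - joint); joined to it, a carriage 128 mm long, 31 mm wide, 24 mm high sits astride the rail. 2 N slide it when free. Towards the books it slides freely; back it catches within one tooth (8 mm) unless the release is down.
- release (a joint): Angle of the release rocker in the jaw, rad: 0 to 0.09 at rest (paddle up; depends on where the pawl lies on the teeth), 0.20 fully down at its stop. The pawl is clear of the teeth above about 0.11. A spring lifts the paddle as soon as it is let go, so it must be held down while the jaw is pushed. About 5 N on the paddle's middle hold it fully down.
- paddle (a point): Middle of the top of the release paddle on the jaw's carriage: a flat steel plate 36 mm across the rail by 40 mm along it, top at height 37.5 to 41 mm at rest; the middle goes down to 34.5 mm when fully pressed, straight down from above. Moves with the jaw: on the rail's centre line, holder y = -35 mm - joint jaw. The jaw plate stands 77 mm from it on the books' side.
- push_face (a point): Point on the inner face (towards paddle and books) of the end block, an upright 46 mm wide, height 22 to 68 mm, at the outer end of the jaw's carriage. The point is at height 55 mm, 26 mm along the rail beyond the paddle's middle. A finger standing on the paddle can push the jaw back against this face; nothing stands between jaw plate and end block above the paddle.
- book_a: A loose book standing upright on the tray, against its neighbours beside the fixed end plate: 26 mm thick along the rail, 172 mm high, 112 mm deep. Origin: centre of its underside.
- book_b: A loose book standing upright on the tray, against its neighbours beside the fixed end plate: 34 mm thick along the rail, 165 mm high, 108 mm deep. Origin: centre of its underside.
- book_c: A loose book standing upright on the tray, against its neighbours beside the fixed end plate: 22 mm thick along the rail, 158 mm high, 105 mm deep. Origin: centre of its underside.
- book_d: A loose book standing upright on the tray, against its neighbours beside the fixed end plate: 30 mm thick along the rail, 170 mm high, 110 mm deep. Origin: centre of its underside.
- bell: Chrome bicycle bell, a dome 58 mm across and 40 mm high. Origin: centre of its underside.
- ashtray: Round glass ashtray, 104 mm across the rim, 30 mm high. Origin: centre of its underside.
- stapler: Red stapler, 118 mm long (its own y axis), 34 mm wide, 53 mm high. Origin: centre of its underside.
Things that resemble listed ones, but are neither listed nor needed, are in the scene too. Leave any purple or red look-alike of the book_d alone.

How it is judged:
By the outcome, as a careful person would: the job done as asked, in the order asked, and still so for the second after the job is handed in, with the robot touching nothing.
It also fails if it takes over 35 s, if anything falls off the work surface, if the arm or the gripper's body presses on something with over 40 N, if the wrist force passes 120 N, or if a joint passes its speed limit or range.

## Working session

There is one attempt and no reset: what is moved stays moved. The work goes in short steps, Python scripts to look and compute and a tool call to move; the robot and the scene stay as the last step left them, time stands still between calls to the robot, and variables do not carry over. Pictures are saved under pics/ and viewed, about 8 in all and at most 12, crops included, and the job is handed in when it is done.

Besides the shell and the picture viewer there is one more tool, called after "Emit:" by a JSON object that holds its "method" and its "body", one argument or row to a line. jog_arm: Moves the arm, as the interface text tells. Its arguments: {"type":"object","properties":{"commands":{"type":"array"},"newtons":{"type":"number"}},"required":["commands"]}

```bash
mkdir -p pics; cat > h.py <<'E'
import numpy as np, cv2
from rig import arm, grab_frame, ticket
def save(n,fn):
    f=grab_frame(n); cv2.imwrite('pics/'+fn,f['image'][:,:,::-1]); np.savez('pics/'+fn+'.npz',K=f['K'],T=f['world_to_cam'],im=f['image']); return f
def ray(fn,u,v,z):
    d=np.load('pics/'+fn+'.npz');T=d['T'];R=T[:3,:3];c=-R.T@T[:3,3]
    r=R.T@np.linalg.inv(d['K'])@[u,v,1]; return c+r*(z-c[2])/r[2]
def proj(fn,p):
    d=np.load('pics/'+fn+'.npz');q=d['T'][:3,:3]@np.array(p)+d['T'][:3,3];q=d['K']@q;return q[:2]/q[2]
E
python3 -c "
from h import *
save('top','top1.png');save('scene','scene1.png')
s=arm.observe();print(s)"
```

```text
{'clock': 0.1, 'joint_pos': array([-7.28470975e+01,  2.02574955e+01,  9.36242240e+01, -1.83525223e-03,
        6.61883302e+01, -1.38903764e-01]), 'qd': array([-0.0647665 ,  0.04260777, -0.16376689,  0.0002172 , -0.00575306,
        0.00246587]), 'tau': array([-6.21770573e-05, -5.94904160e+01, -3.34930658e+01,  6.99311611e-02,
        1.84886798e-02, -1.84345117e-05]), 'position': array([ 0.18561876, -0.59633651,  0.21395433]), 'ee_rot': array([-88.7665796 ,  89.92993009, 108.52596863]), 'ft_force': array([ 0.54920717,  0.22042288, -1.23676423]), 'wrist_torque': array([-0.00295362,  0.00124478, -0.00979559]), 'width': 0.09214870251943465}
```

View pics/top1.png

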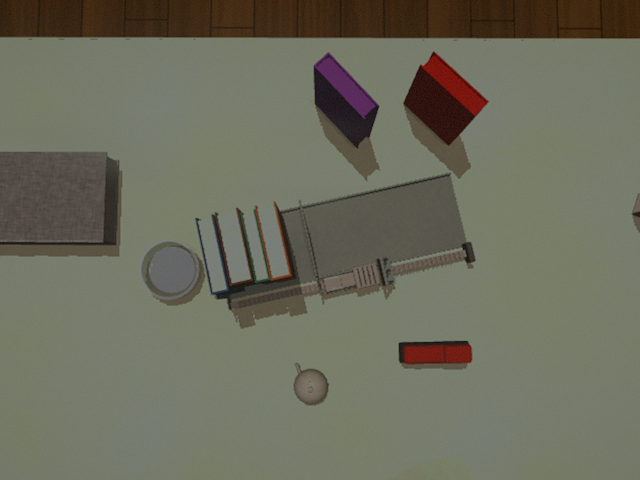

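View pics/scene1.png

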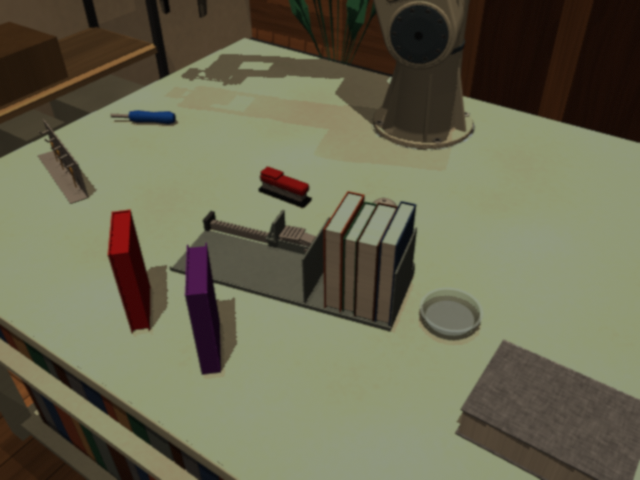

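The top view shows the books at (245,250), the paddle near (366,275), the end block near (386,270) and the end cap near (469,252). The look-alikes stand well off the rail. I'll zoom in on the rail.

```bash
python3 -c "
from h import *
im=cv2.imread('pics/top1.png')[225:325,290:490]
im=cv2.convertScaleAbs(cv2.resize(im,None,fx=4,fy=4,interpolation=cv2.INTER_CUBIC),alpha=1.6)
cv2.imwrite('pics/crop1.png',im)
for n,u,v,z in [('pad',366,275,.039),('blk',386,271,.068),('cap',469,252,.03),('plate',310,245,.106),('far',232,300,.02)]: print(n,ray('top1.png',u,v,z).round(4))
"
```

```text
pad [0.574  0.0237 0.039 ]
blk [ 0.5797 -0.006   0.068 ]
cap [ 0.6134 -0.1492  0.03  ]
plate [0.6179 0.1152 0.106 ]
far [0.5314 0.2477 0.02  ]
```

View pics/crop1.png

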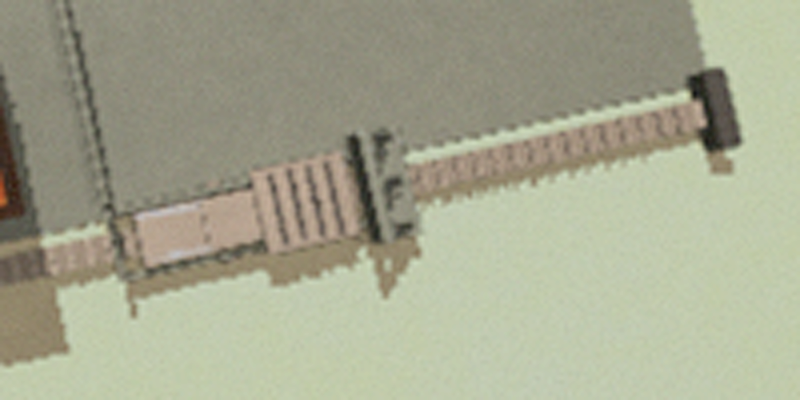

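The crop shows the ribbed paddle, centred at crop (308,203), with the end block's inner face beside it at (350-380, 130-240). The teeth run on to the cap at (715,110).

```bash
python3 -c "
from h import *
def r(x,y,z): return ray('top1.png',290+x/4-.4,225+y/4-.4,z)
a=r(75,252,.018);b=r(430,180,.018);c=r(697,115,.018)
d=(c-a);d/=np.linalg.norm(d);print(a,b,c,'dir',d,np.degrees(np.arctan2(d[1],d[0])), (b-a)@[-d[1],d[0],0])
p=r(308,203,.039);print('pad',p,(p-a)@[-d[1],d[0],0])
for q in [(253,170),(272,250)]: print('padedge',r(*q,.040), (r(*q,.04)-a)@d)
f=r(382,185,.068);print('face top',f,(f-p)@d)
cap=r(693,112,.03);print('capdist',(cap-p)@d)
print('jaw plate',r(68,0,.106),(r(68,0,.106)-p)@d)
s=arm.observe();print(s['ee_rot'],s['position'])
from scipy.spatial.transform import Rotation as R
print(R.from_euler('xyz',s['ee_rot'],degrees=True).as_matrix().round(3))
"
```

```text
[0.55286573 0.11935629 0.018     ] [ 0.58390879 -0.03050412  0.018     ] [ 0.61191608 -0.14358593  0.018     ] dir [ 0.21911785 -0.9756984   0.        ] -77.34277451499455 -0.002548419932086623
pad [0.57338814 0.02272726 0.039     ] -0.0011494548044876755
padedge [0.58687745 0.04548558 0.04      ] 0.07952811178808013
padedge [0.55395307 0.03768058 0.04      ] 0.0799291178168321
face top [ 0.57992457 -0.00458124  0.068     ] 0.02807710222402308
capdist 0.16624412672156766
jaw plate [0.64951988 0.12062914 0.106     ] -0.07884088250058004
[-88.7665796   89.92993009 108.52596863] [ 0.18561876 -0.59633651  0.21395433]
[[-0.     0.297 -0.955]
 [ 0.001 -0.955 -0.297]
 [-1.    -0.001  0.   ]]
```

Emit:
{"method": "jog_arm", "body": {
  "commands": [
    {"fingers": -1, "translation": [2.16, 3.44, 0], "rotation": [0, 0, -2.3]},
    {"fingers": -1, "translation": [2.16, 3.44, 0], "rotation": [0, 0, -2.3]},
    {"fingers": -1, "translation": [2.16, 3.44, 0], "rotation": [0, 0, 0]},
    {"fingers": -1, "translation": [2.16, 3.44, 0], "rotation": [0, 0, 0]},
    {"fingers": -1, "translation": [2.16, 3.44, 0], "rotation": [0, 0, 0]},
    {"fingers": -1, "translation": [2.16, 3.44, 0], "rotation": [0, 0, 0]},
    {"fingers": -1, "translation": [2.16, 3.44, 0], "rotation": [0, 0, 0]},
    {"fingers": -1, "translation": [2.16, 3.44, 0], "rotation": [0, 0, 0]}
  ],
  "newtons": 20
}}

```text
clock: 0.77
position: [0.3564, -0.3167, 0.2108]
ee_rot: [-41.1, 89.8, 150.8]
ft_force: [1.4, -0.2, -0.3]
width: 0.0408
```

Emit:
{"method": "jog_arm", "body": {
  "commands": [
    {"fingers": -1, "translation": [2.2, 3.45, 0], "rotation": [0, 0, 0]},
    {"fingers": -1, "translation": [2.2, 3.45, 0], "rotation": [0, 0, 0]},
    {"fingers": -1, "translation": [2.2, 3.45, 0], "rotation": [0, 0, 0]},
    {"fingers": -1, "translation": [2.2, 3.45, 0], "rotation": [0, 0, 0]},
    {"fingers": -1, "translation": [2.2, 3.45, 0], "rotation": [0, 0, 0]},
    {"fingers": -1, "translation": [2.2, 3.45, 0], "rotation": [0, 0, 0]},
    {"fingers": -1, "translation": [2.2, 3.45, 0], "rotation": [0, 0, 0]},
    {"fingers": -1, "translation": [2.2, 3.45, 0], "rotation": [0, 0, 0]}
  ]
}}

```text
clock: 1.43
position: [0.5312, -0.0326, 0.2104]
ee_rot: [-34.3, 89.8, 157.5]
ft_force: [0.4, -1.3, 0.3]
width: 0.0002
```

```bash
cat >> h.py <<'E'
from scipy.spatial.transform import Rotation as Ro
D=np.array([.219,-.976,0]); P=np.array([.5745,.0222,0])
def st():
    s=arm.observe(); M=Ro.from_euler('xyz',s['ee_rot'],degrees=True).as_matrix(); e=s['position']-P
    print(s['clock'],s['position'].round(4),'along',(e@D).round(4),'across',(e@[-D[1],D[0],0]).round(4),'yhead',np.degrees(np.arctan2(M[1,1],M[0,1])).round(1),'xaxis',M[:,0].round(3),'F',s['ft_force'].round(1),s['width'])
E
python3 -c "
from h import *
st()"
```

```text
1.4333 [ 0.5312 -0.0326  0.2104] along 0.044 across -0.0543 yhead -78.2 xaxis [-0.004  0.001 -1.   ] F [ 0.4 -1.3  0.3] 0.00024708236143282684
```

Emit:
{"method": "jog_arm", "body": {
  "commands": [
    {"fingers": -1, "translation": [2.2, 2.7, 0], "rotation": [0, 0, 0.9]},
    {"fingers": -1, "translation": [2.2, 2.7, 0], "rotation": [0, 0, 0]},
    {"fingers": -1, "translation": [0, 0, -2], "rotation": [0, 0, 0]},
    {"fingers": -1, "translation": [0, 0, -3], "rotation": [0, 0, 0]},
    {"fingers": -1, "translation": [0, 0, -3], "rotation": [0, 0, 0]},
    {"fingers": -1, "translation": [0, 0, -1], "rotation": [0, 0, 0]},
    {"fingers": -1, "translation": [0, 0, 0], "rotation": [0, 0, 0]}
  ]
}}

```text
clock: 2.02
position: [0.5814, 0.0346, 0.1173]
ee_rot: [-113.7, 89.8, 79.6]
ft_force: [0.3, -0.3, 0.6]
width: 0.0006
```

```bash
python3 -c "
from h import *
st();save('wrist','w1.png');save('top','top2.png')
im=cv2.imread('pics/w1.png');t=cv2.imread('pics/top2.png')[200:325,280:480]
t=cv2.resize(t,(640,400));cv2.imwrite('pics/c2.png',cv2.convertScaleAbs(np.vstack([im,t])[:, :],alpha=1.5) if 0 else cv2.convertScaleAbs(np.hstack([cv2.resize(im,(400,300)),t[:300,:400]]),alpha=1.5))"
```

```text
2.0167 [0.5814 0.0346 0.1173] along -0.0106 across 0.0095 yhead -76.7 xaxis [ 0.001  0.003 -1.   ] F [ 0.3 -0.3  0.6] 0.0006431901935093582
```

View pics/w1.png

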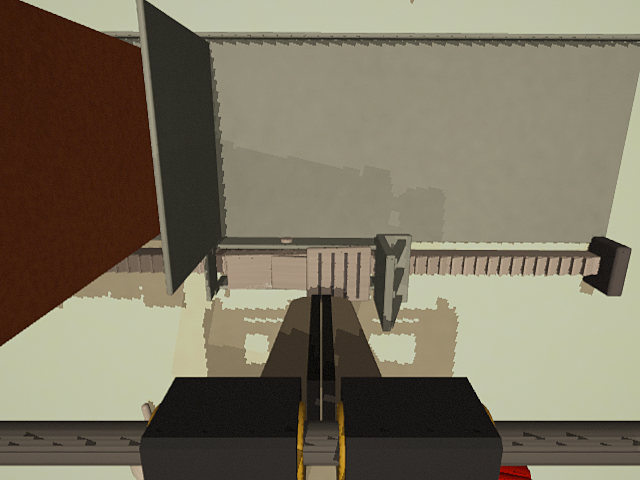

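The wrist view shows the fingertips at (321,296), above the paddle (307-373, 248-301). The block face is at 375-385. I'll cross-check the paddle position from this view.

```bash
python3 -c "
from h import *
f=lambda u,v,z:(lambda e:((e@D).round(4),(e@[-D[1],D[0],0]).round(4)))(ray('w1.png',u,v,z)-P)
for n,u,v,z in [('pTL',307,248,.0395),('pTR',371,248,.0395),('pBL',308,300,.0395),('pBR',374,300,.0395),('faceTop',377,235,.068),('faceTop2',386,330,.068),('cap',588,240,.03),('capb',608,295,.03)]: print(n,f(u,v,z))
print(proj('w1.png',arm.observe()['position']))
"
```

```text
pTL (np.float64(-0.019), np.float64(0.0169))
pTR (np.float64(0.0197), np.float64(0.0174))
pBL (np.float64(-0.0183), np.float64(-0.0172))
pBR (np.float64(0.0232), np.float64(-0.0167))
faceTop (np.float64(0.0191), np.float64(0.0333))
faceTop2 (np.float64(0.027), np.float64(-0.0225))
cap (np.float64(0.1559), np.float64(0.0215))
capb (np.float64(0.176), np.float64(-0.0154))
[321.16856844 316.62848704]
```

Emit:
{"method": "jog_arm", "body": {
  "commands": [
    {"fingers": -1, "translation": [-0.7, -1.24, 0], "rotation": [0, 0, -0.6]},
    {"fingers": -1, "translation": [0, 0, 0], "rotation": [0, 0, 0]},
    {"fingers": -1, "translation": [0, 0, -2], "rotation": [0, 0, 0]},
    {"fingers": -1, "translation": [0, 0, -2], "rotation": [0, 0, 0]},
    {"fingers": -1, "translation": [0, 0, -1], "rotation": [0, 0, 0]},
    {"fingers": -1, "translation": [0, 0, 0], "rotation": [0, 0, 0]}
  ]
}}

```text
clock: 2.62
position: [0.5804, 0.0182, 0.078]
ee_rot: [178.9, 88.9, 11.3]
ft_force: [-0.4, 0.3, 0.5]
width: 0.0003
```

```bash
python3 -c "
from h import *
st()"
```

```text
2.6167 [0.5804 0.0182 0.078 ] along 0.0052 across 0.0049 yhead -77.6 xaxis [ 0.018  0.004 -1.   ] F [-0.4  0.3  0.5] 0.00025012201004956033
```

Emit:
{"method": "jog_arm", "body": {
  "commands": [
    {"fingers": -1, "translation": [-0.6, 0.4, -0.5], "rotation": [0, 1, 0]},
    {"fingers": -1, "translation": [0, 0, -1], "rotation": [0, 0, 0]},
    {"fingers": -1, "translation": [0, 0, -1], "rotation": [0, 0, 0]},
    {"fingers": -1, "translation": [0, 0, 0], "rotation": [0, 0, 0]}
  ]
}}

```text
clock: 2.95
position: [0.5758, 0.0222, 0.0544]
ee_rot: [-145.7, 89.7, 46.6]
ft_force: [-0.3, 0.3, 0.7]
width: 0.0003
```

```bash
python3 -c "
from h import *
st()"
```

```text
2.95 [0.5758 0.0222 0.0544] along 0.0003 across 0.0013 yhead -77.7 xaxis [ 0.004  0.004 -1.   ] F [-0.3  0.3  0.7] 0.0003213747888064341
```

Lined up over the paddle's middle, so I'll lower and press in small steps.

Emit:
{"method": "jog_arm", "body": {
  "commands": [
    {"fingers": -1, "translation": [-0.1, 0, -0.8], "rotation": [0, 0, 0]},
    {"fingers": -1, "translation": [0, 0, -0.5], "rotation": [0, 0, 0]},
    {"fingers": -1, "translation": [0, 0, -0.4], "rotation": [0, 0, 0]},
    {"fingers": -1, "translation": [0, 0, -0.3], "rotation": [0, 0, 0]}
  ]
}}

```text
clock: 3.28
position: [0.5765, 0.0221, 0.0345]
ee_rot: [-165.6, 89.6, 26.8]
ft_force: [-9.6, -2.3, 43.3]
width: 0.0004
```

```bash
python3 -c "
from h import *
st()"
```

```text
3.2833 [0.5765 0.0221 0.0345] along 0.0005 across 0.0019 yhead -77.6 xaxis [ 0.007  0.003 -1.   ] F [-9.6 -2.3 43.3] 0.0003536436401791632
```

Emit:
{"method": "jog_arm", "body": {
  "commands": [
    {"fingers": -1, "translation": [-0.05, 0, -0.12], "rotation": [0, 0, 0]},
    {"fingers": -1, "translation": [0, 0, -0.12], "rotation": [0, 0, 0]}
  ]
}}

```text
clock: 3.45
position: [0.5763, 0.0221, 0.0352]
ee_rot: [-163.6, 89.6, 28.8]
ft_force: [-7.2, 0.0, 19.2]
width: 0.0007
```

Emit:
{"method": "jog_arm", "body": {
  "commands": [
    {"fingers": -1, "translation": [0.1, -0.4, -0.14], "rotation": [0, 0, 0]},
    {"fingers": -1, "translation": [0.1, -0.4, -0.14], "rotation": [0, 0, 0]},
    {"fingers": -1, "translation": [0.1, -0.4, -0.14], "rotation": [0, 0, 0]}
  ]
}}

```text
clock: 3.7
position: [0.5788, 0.011, 0.0352]
ee_rot: [-151.6, 89.6, 40.9]
ft_force: [-7.7, 0.2, 20.8]
width: 0.0004
```

```bash
python3 -c "
from h import *
st()"
```

```text
3.7 [0.5788 0.011  0.0352] along 0.0118 across 0.0017 yhead -77.6 xaxis [ 0.005  0.005 -1.   ] F [-7.7  0.2 20.8] 0.0004148673624326519
```

Emit:
{"method": "jog_arm", "body": {
  "commands": [
    {"fingers": -1, "translation": [0.08, -0.5, -0.14], "rotation": [0, 0, 0]},
    {"fingers": -1, "translation": [0.1, -0.5, -0.14], "rotation": [0, 0, 0]},
    {"fingers": -1, "translation": [0.1, -0.5, -0.14], "rotation": [0, 0, 0]},
    {"fingers": -1, "translation": [0.1, -0.5, -0.14], "rotation": [0, 0, 0]},
    {"fingers": -1, "translation": [0.1, -0.5, -0.14], "rotation": [0, 0, 0]},
    {"fingers": -1, "translation": [0.1, -0.5, -0.14], "rotation": [0, 0, 0]}
  ]
}}

```text
clock: 4.2
position: [0.5856, -0.0186, 0.0352]
ee_rot: [-147.3, 89.4, 45.1]
ft_force: [-5.3, 1.3, 18.6]
width: 0.0005
```

```bash
python3 -c "
from h import *
st();save('wrist','w2.png')"
```

```text
4.2 [ 0.5856 -0.0186  0.0352] along 0.0422 across 0.0019 yhead -77.6 xaxis [ 0.007  0.007 -1.   ] F [-5.3  1.3 18.6] 0.0005345561306648498
```

View pics/w2.png

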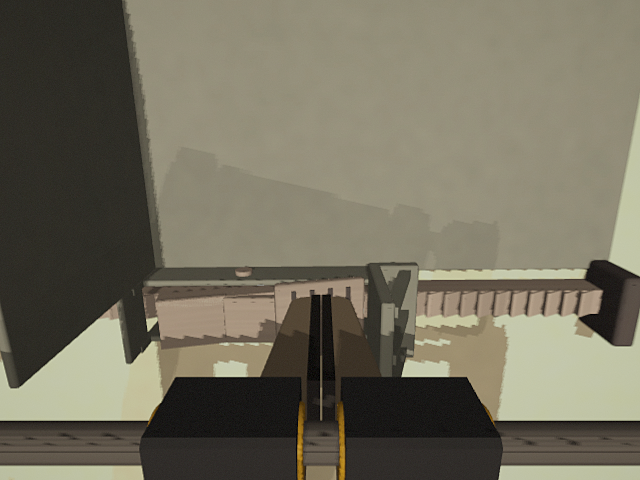

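The wrist view shows the paddle pressed and the jaw travelling with the fingertips, block at (395,310). Continuing.

Emit:
{"method": "jog_arm", "body": {
  "commands": [
    {"fingers": -1, "translation": [0.08, -0.5, -0.14], "rotation": [0, 0, 0]},
    {"fingers": -1, "translation": [0.1, -0.5, -0.14], "rotation": [0, 0, 0]},
    {"fingers": -1, "translation": [0.1, -0.5, -0.14], "rotation": [0, 0, 0]},
    {"fingers": -1, "translation": [0.1, -0.5, -0.14], "rotation": [0, 0, 0]},
    {"fingers": -1, "translation": [0.1, -0.5, -0.14], "rotation": [0, 0, 0]},
    {"fingers": -1, "translation": [0.1, -0.5, -0.14], "rotation": [0, 0, 0]},
    {"fingers": -1, "translation": [0.1, -0.5, -0.14], "rotation": [0, 0, 0]},
    {"fingers": -1, "translation": [0.1, -0.5, -0.14], "rotation": [0, 0, 0]}
  ]
}}

```text
clock: 4.92
position: [0.595, -0.0595, 0.0353]
ee_rot: [-148.6, 89.3, 43.8]
ft_force: [-5.2, 1.3, 18.6]
width: 0.0011
```

Emit:
{"method": "jog_arm", "body": {
  "commands": [
    {"fingers": -1, "translation": [0.1, -0.5, -0.14], "rotation": [0, 0, 0]},
    {"fingers": -1, "translation": [0.1, -0.5, -0.14], "rotation": [0, 0, 0]},
    {"fingers": -1, "translation": [0.1, -0.5, -0.14], "rotation": [0, 0, 0]},
    {"fingers": -1, "translation": [0.1, -0.4, -0.14], "rotation": [0, 0, 0]}
  ]
}}

```text
clock: 5.25
position: [0.5996, -0.0791, 0.0352]
ee_rot: [-148.4, 89.2, 44.0]
ft_force: [-6.3, 0.4, 19.1]
width: 0.0002
```

```bash
python3 -c "
from h import *
st()"
```

```text
5.25 [ 0.5996 -0.0791  0.0352] along 0.1044 across 0.0023 yhead -77.6 xaxis [ 0.01  0.01 -1.  ] F [-6.3  0.4 19.1] 0.00022351022357516387
```

Emit:
{"method": "jog_arm", "body": {
  "commands": [
    {"fingers": -1, "translation": [0.06, -0.4, -0.14], "rotation": [0, 0, 0]},
    {"fingers": -1, "translation": [0.08, -0.4, -0.14], "rotation": [0, 0, 0]},
    {"fingers": -1, "translation": [0.08, -0.4, -0.14], "rotation": [0, 0, 0]},
    {"fingers": -1, "translation": [0.08, -0.4, -0.14], "rotation": [0, 0, 0]}
  ]
}}

```text
clock: 5.58
position: [0.6034, -0.0957, 0.0353]
ee_rot: [-149.8, 89.1, 42.6]
ft_force: [-5.9, 0.9, 17.7]
width: 0.0005
```

Emit:
{"method": "jog_arm", "body": {
  "commands": [
    {"fingers": -1, "translation": [0.06, -0.3, -0.14], "rotation": [0, 0, 0]},
    {"fingers": -1, "translation": [0.06, -0.3, -0.14], "rotation": [0, 0, 0]},
    {"fingers": -1, "translation": [0.06, -0.3, -0.14], "rotation": [0, 0, 0]}
  ]
}}

```text
clock: 5.83
position: [0.6058, -0.1048, 0.0352]
ee_rot: [-149.5, 89.1, 42.9]
ft_force: [-2.5, 5.4, 10.5]
width: 0.0005
```

```bash
python3 -c "
from h import *
st();save('wrist','w3.png')"
```

```text
5.8333 [ 0.6058 -0.1048  0.0352] along 0.1308 across 0.0027 yhead -77.6 xaxis [ 0.012  0.011 -1.   ] F [-2.5  5.4 10.5] 0.0005225123787653264
```

View pics/w3.png

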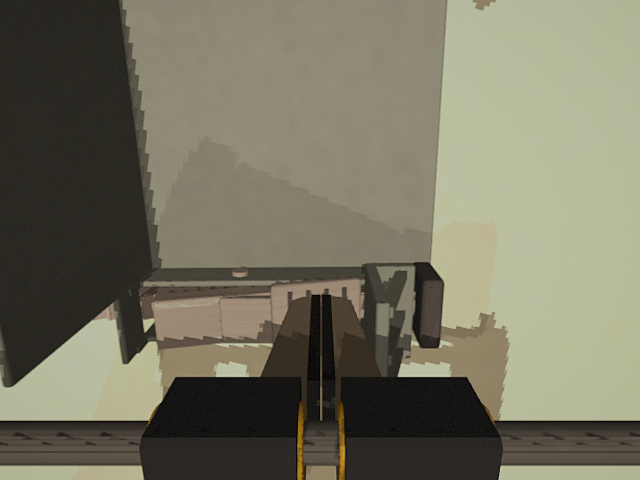

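The block at (390,315) now looks to be against the cap at (428,305), and the horizontal force has started to rise. I'll push on until the stop is certain.

Emit:
{"method": "jog_arm", "body": {
  "commands": [
    {"fingers": -1, "translation": [0.05, -0.3, -0.17], "rotation": [0, 0, 0]},
    {"fingers": -1, "translation": [0.06, -0.3, -0.17], "rotation": [0, 0, 0]},
    {"fingers": -1, "translation": [0.06, -0.3, -0.17], "rotation": [0, 0, 0]}
  ]
}}

```text
clock: 6.13
position: [0.6073, -0.1085, 0.034]
ee_rot: [-130.4, 88.7, 61.8]
ft_force: [-11.2, 25.2, 33.7]
width: 0.0006
```

Emit:
{"method": "jog_arm", "body": {
  "commands": [
    {"fingers": -1, "translation": [0.05, -0.3, -0.17], "rotation": [0, 0, 0]},
    {"fingers": -1, "translation": [0.06, -0.3, -0.17], "rotation": [0, 0, 0]}
  ]
}}

```text
clock: 6.3
position: [0.6073, -0.1082, 0.0343]
ee_rot: [-116.8, 88.3, 75.2]
ft_force: [-8.6, 17.8, 24.8]
width: 0.0003
```

```bash
python3 -c "
from h import *
st()"
```

```text
6.3 [ 0.6073 -0.1082  0.0343] along 0.1344 across 0.0034 yhead -78.0 xaxis [ 0.008  0.029 -1.   ] F [-8.6 17.8 24.8] 0.00031390403057888935
```

The jaw has stopped against about 20 N with the release still down. I'll lift straight up, keeping a slight bias towards the cap so it isn't dragged back.

Emit:
{"method": "jog_arm", "body": {
  "commands": [
    {"fingers": -1, "translation": [0.02, -0.1, 0], "rotation": [0, 0, 0]},
    {"fingers": -1, "translation": [0.01, -0.03, 0.4], "rotation": [0, 0, 0]},
    {"fingers": -1, "translation": [0, 0, 0.6], "rotation": [0, 0, 0]},
    {"fingers": -1, "translation": [0, 0, 1], "rotation": [0, 0, 0]},
    {"fingers": -1, "translation": [0, 0, 2], "rotation": [0, 0, 0]},
    {"fingers": -1, "translation": [0, 0, 3], "rotation": [0, 0, 0]},
    {"fingers": -1, "translation": [0, 0, 3], "rotation": [0, 0, 0]},
    {"fingers": -1, "translation": [0, 0, 1], "rotation": [0, 0, 0]}
  ]
}}

```text
clock: 6.97
position: [0.6046, -0.1078, 0.148]
ee_rot: [-103.7, 88.2, 88.4]
ft_force: [1.0, -1.3, 0.5]
width: 0.0002
```

Emit:
{"method": "jog_arm", "body": {
  "commands": [
    {"fingers": -1, "translation": [0, 0, 0], "rotation": [0, 0, 0]},
    {"fingers": -1, "translation": [0, 0, 0], "rotation": [0, 0, 0]}
  ]
}}

```text
clock: 7.13
position: [0.6063, -0.1086, 0.1512]
ee_rot: [-114.4, 88.2, 77.7]
ft_force: [0.3, 0.5, -0.2]
width: 0.0007
```

```bash
python3 -c "
from h import *
st();save('wrist','w4.png');save('top','top4.png')"
```

```text
7.1333 [ 0.6063 -0.1086  0.1512] along 0.1346 across 0.0024 yhead -78.0 xaxis [ 0.007  0.03  -1.   ] F [ 0.3  0.5 -0.2] 0.0006677296788003243
```

View pics/w4.png

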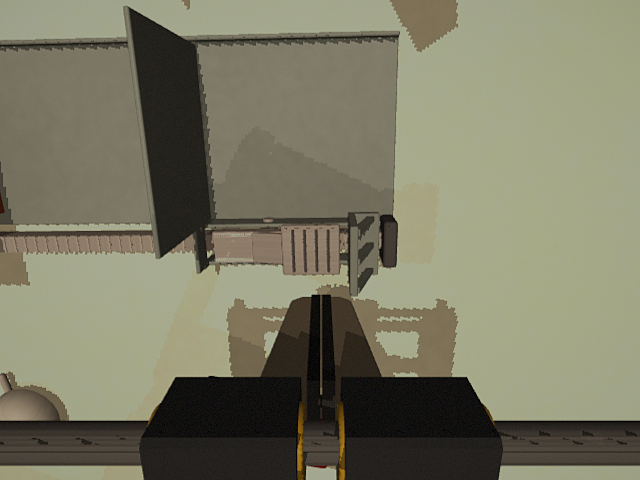

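The paddle is up (282-340, 225-275) and the block stands next to the cap at (388,240). I'll check the numbers and that the other objects haven't moved.

```bash
python3 -c "
from h import *
f=lambda fn,u,v,z:(lambda e:((e@D).round(4),(e@[-D[1],D[0],0]).round(4)))(ray(fn,u,v,z)-P)
for n,u,v,z in [('pL',282,250,.0395),('pR',340.5,250,.0395),('blockOuterTop',379,225,.068),('capInTop',384,228,.03),('capOut',397,240,.03),('jawplateFarTop',125,9,.106)]: print(n,f('w4.png',u,v,z))
a=cv2.imread('pics/top1.png');b=cv2.imread('pics/top4.png')
o=np.hstack([a[170:400,130:500],b[170:400,130:500]]);cv2.imwrite('pics/cmp.png',cv2.convertScaleAbs(o,alpha=1.5))
"
```

```text
pL (np.float64(0.105), np.float64(-0.0004))
pR (np.float64(0.1454), np.float64(-0.0005))
blockOuterTop (np.float64(0.1682), np.float64(0.0237))
capInTop (np.float64(0.1759), np.float64(0.0126))
capOut (np.float64(0.1852), np.float64(0.0039))
jawplateFarTop (np.float64(0.0455), np.float64(0.1345))
```

View pics/cmp.png

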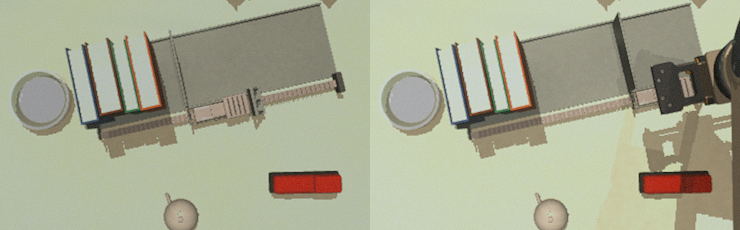

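```bash
python3 -c "
import cv2,numpy as np
a=cv2.imread('pics/w3.png')[250:360,350:460];b=cv2.imread('pics/w4.png')[200:310,320:430]
cv2.imwrite('pics/z.png',cv2.convertScaleAbs(cv2.resize(np.hstack([a,b]),(800,400),interpolation=cv2.INTER_CUBIC),alpha=1.8))"
```

```text
(no output)
```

View pics/z.png

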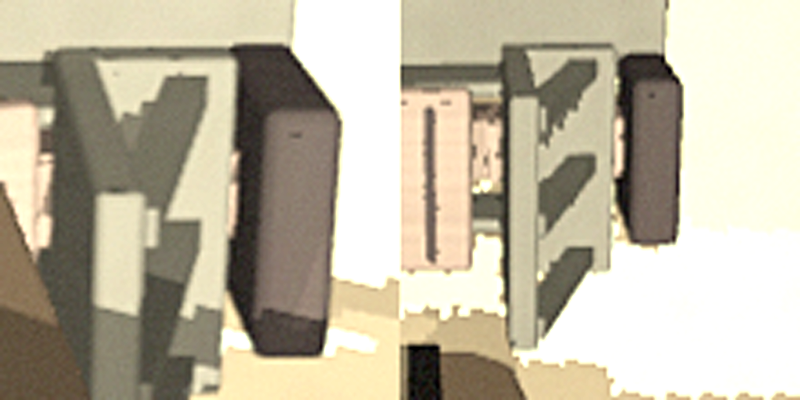

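```bash
python3 -c "
from h import *
f=lambda fn,u,v,z:(lambda e:((e@D).round(4),(e@[-D[1],D[0],0]).round(4)))(ray(fn,u,v,z)-P)
for n,u,v,z in [('capInTop',383.8,240,.03),('capInlow',380.3,240,.0195),('capInlow0',380.3,240,.012),('foot',378,240,.024),('foot22',378,240,.022),('w1 capTopIn',594,260,.03)]: print(n,f('w4.png' if 'w1' not in n else 'w1.png',u,v,z))
for q in [('w3',.1308),('w4',.1346)]:0
# w3 gap
for n,u,v,z in [('capInTop',350+265*.275,250+150*.275,.03),('capInlow',350+235*.275,250+150*.275,.0195),('foot',350+228*.275,250+150*.275,.024)]: print('w3',n,f('w3.png',u,v,z))
"
```

```text
capInTop (np.float64(0.176), np.float64(0.0039))
capInlow (np.float64(0.1747), np.float64(0.0011))
capInlow0 (np.float64(0.1756), np.float64(-0.0009))
foot (np.float64(0.1726), np.float64(0.0023))
foot22 (np.float64(0.1728), np.float64(0.0018))
w1 capTopIn (np.float64(0.1623), np.float64(0.0084))
w3 capInTop (np.float64(0.1761), np.float64(0.0123))
w3 capInlow (np.float64(0.1749), np.float64(0.0081))
w3 foot (np.float64(0.173), np.float64(0.0099))
```

```bash
python3 -c "
from h import *
st();print(ticket.hand_in())"
```

```text
7.2333 [ 0.6057 -0.1084  0.15  ] along 0.1343 across 0.0018 yhead -78.0 xaxis [ 0.005  0.031 -1.   ] F [ 1.1 -0.4 -0.1] 0.0006844447121413548
the job is handed in; nothing more can be done
None
```

The jaw is pushed back to its stop at the end cap and the release paddle has sprung up again. I handed the job in at 7.2 s. With closed fingertips I pressed the paddle fully down and kept it down (about 10–35 N) for roughly 125 mm of jaw travel. The jaw then stopped firmly against about 20 N, and I lifted the fingers straight up.

**Last checks:**
- **Paddle:** up at its new place.
- **Jaw:** the block's position was unchanged, to within a millimetre, before and after the final push and release. The images show about 2.5 mm between the block's foot and the cap. I took that as the built-in clearance at the stop, because the jaw would not move further under the 20 N push with the paddle down.
- **Other objects:** the books, bell, ashtray and stapler look unmoved in the top view. I compared these by eye only.
- **Robot:** clear of everything, with about 1 N or less on the wrist.

The first press reached about 43 N, more than needed, and I then eased it.

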